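# Shift the saw gearbox to second speed and start it

## Robot

A 7-joint arm with a two-finger parallel gripper is mounted at the origin on the work surface. World frame = base frame: x ahead of the robot, y to its left, z up, the work surface at z = 0. Lengths are in m, angles in rad, forces in N, time in s.
With the tool pointing down it reaches from about 0.4 to 0.85 m from the base axis. Payload 10.4 kg.
Tool frame: the origin (TCP) lies between the finger pads; the fingertips stand 11 mm ahead of it and the grasp point (between the pads) lies 8 mm behind it; x points along the fingers, y is the direction in which the jaws open and shut, and the axes are right-handed (so a half turn about x gives the same grasp; the last joint's range is limited). The gripper opens to 87 mm and grips with 3 to 60 N. Pads are 19 mm wide; open, the fingers measure 117 mm over their backs; the gripper's body (75 mm by 190 mm) begins 51 mm behind the grasp point.
Start: joints at [-0.023, 0.332, -0.065, 1.46, 0.022, 1.35, -0.088], TCP at [0.625, 0, 0.234] pointing down, gripper open.
Joint ranges: [-2.6, 2.6], [-0.5, 2.12], [-1.47, 1.34], [0.16, 2.42], [-1.27, 4.41], [0.06, 2.06], [-2.6, 2.6]. Speed limits (rad/s): [2.22, 2.22, 2.79, 2.79, 3.14, 3.14, 3.14].

## Interface

Orientations are given as a unit quaternion [x, y, z, w].
In Python, from bench import r, cams, ticket gives the robot as it stands. The module is installed in compiled form; this text tells all that it offers.
- The arm moves only by the tool drive_tool, never from a script. Its argument "moves" is text: rows parted by semicolons, each of 5 numbers parted by spaces: the shift along the world's x, y, z in m, then the turn about the world's z in degrees, then the closure, from 0 (fully open) to 1 (shut). In form: x y z twist grip; .... A call has 1 to 20 rows; each row shifts and turns the commanded pose from where the row before left it; what a row does not reach is not made up. A row lasts 1/8 s, in which the tool goes at most 62.5 mm and 10.7 degrees, less where a joint would pass 70% of its speed; a pose out of reach is approached as far as the arm can. A call is refused whole if a number of a shift passes 0.0625 or a number of a turn 10.7, either way. A call with a gripper value outside its range is refused whole. The fingers move at their own pace and stop on an object; "newtons" is the grip in N (left out, the last holds). Time passes only in rows, so rows that do not move let the fingers close. It gives the time, the measured TCP pose, the force and the opening at its end, in the units of the state.
- r.read_state(): the state, without advancing time (a new reading comes with each control period).
- cams.camera(name): name is "scene" or "side" or "wrist"; returns a dict with "color" (384x512x3 uint8, red, green, blue), "fx", "fy", "cx", "cy" (pixels), "extrinsics" (4x4, takes a point from camera to world coordinates). Camera axes: x right, y down, z forward; pixel columns grow to the right and rows downward; lengths in m; the calibration is good to about 2 mm. A picture is of the moment at which its call begins. There is no depth.
- ticket.close_job(): hands the job in, once; it reports no verdict.
The state is a dict: "time": time; "joint_positions": joint angles; "joint_vel": joint speeds; "joint_torque": joint torques, N m; "ee_pos": TCP position; "eef_rot": TCP orientation; "ft_force": force on the tool from outside, world axes, zero at the start; "torque": the same for the moment, N m; "width": finger opening in m.
Only numpy, scipy, OpenCV 4.12 (cv2) and the standard library are available. Lean on these libraries where they do the work, as an engineer would, in place of code of your own. Each camera call takes 0.05 s, during which the arm holds its last target.

## Task

Put the saw in second speed: push the upright red plate of the gearbox lever sideways, past the first-speed click (one white dot) and on until it rests against the far stop (two white dots), without gripping it. Then press the green start button fully down and let it come back up. Do not press the red stop button, and leave the grease tin, the aluminium offcut and the mug standing where they are.

Things in the scene. Friction and masses are not known exactly. Their poses are not given: they have to be found in the camera images.
- gearbox: Fixed blue gearbox, foot 270 x 200 mm, body 240 (x) x 170 (y) mm, dark grey cover at 70 mm above the table. Origin: centre of its underside; z up. The lever points to its -x end, at the start 25 deg to its +y side; the far stop is 25 deg to its -y side (two white dots; one dot: first speed, straight along -x). Two steel posts, 12 mm thick, 16 mm high, stand on the cover 50 mm from the pivot.
- lever_pivot (a point): Point on the lever's vertical pivot axis at the cover's top (70 mm above the table), with the gearbox's axes. The hub is 34 mm in diameter, 21 mm high.
- speed_lever (a joint): Lever angle q, rad: 0 at the start stop, 0.43 first-speed click, 0.86 at the rigid second-speed stop. Grows counter-clockwise seen from above. In the gearbox's frame the lever points along (-cos(q-0.43), -sin(q-0.43)). A detent resists: 3 to 6 N at the plate, pushed slowly, to leave a rest; past the humps (0.2 and 0.66) it pulls itself to the next rest. It stays in the rest reached.
- paddle_mid (a point): Middle of the lever's upright red plate, 105 mm from the pivot axis, 105 mm above the table. The plate is 40 mm long (along the lever), 14 mm thick (across it, the way it moves), 36 mm high (87 to 123 mm above the table). The point's x axis points back to the pivot; it is pushed along the point's -y, on its +y face.
- button_box: Fixed cream button station, 90 (its x) x 150 (its y) x 52 mm, origin at the centre of its underside, z up. The green button is 35 mm to its +y side, the red one 35 mm to its -y side.
- start_button_top (a point): Centre of the top face of the green start button (32 mm in diameter, in a black housing).
- start_button (a joint): Travel of the green button, m: 0 up, 0.006 fully down, straight down; it springs back. Fully down takes 5 N.
- stop_button_top (a point): Centre of the top face of the red stop button (32 mm in diameter), 70 mm from the green one. Must not be pressed.
- stop_button (a joint): Travel of the red button, m: 0 up, 0.006 down.
- grease_tin: Loose yellow tin, 44 mm in diameter, 45 mm high, standing on the gearbox cover behind the lever's pivot. Origin: centre of its underside, z up.
- offcut: Loose upright round aluminium offcut, 40 mm in diameter, 70 mm high, on the table on the button station's -x side. Origin: centre of its underside, z up.
- mug: Loose steel mug, 80 mm in diameter plus its handle, 90 mm high, on the table beyond the machines. Origin: centre of its underside, z up.
Things that resemble listed ones, but are neither listed nor needed, are in the scene too. What is shaped like the button_box but blue or orange is not meant.

How it is judged:
By the outcome, as a careful person would: the job done as asked, in the order asked, and still so for the second after the job is handed in, with the robot touching nothing.
It also fails if it takes over 48 s, if anything falls off the work surface, if the arm or the gripper's body presses on something with over 40 N, if the wrist force passes 120 N, or if a joint passes its speed limit or range.

## Working session

There is one attempt and no reset: what is moved stays moved. The work goes in short steps, Python scripts to look and compute and a tool call to move; the robot and the scene stay as the last step left them, time stands still between calls to the robot, and variables do not carry over. Pictures are saved under pics/ and viewed, and the job is handed in when it is done.

Besides the shell and the picture viewer there is one more tool, called after "Request:" as name(argument=value, ...), one argument or row to a line, values as JSON. drive_tool: Moves the arm, as the interface text tells. Its arguments: {"type":"object","properties":{"moves":{"type":"string"},"newtons":{"type":"number"}},"required":["moves"]}

```bash
mkdir -p pics; cat > h.py <<'E'
import numpy as np, cv2, pickle
from bench import r, cams, ticket
def snap(n,tag):
    c=cams.camera(n); pickle.dump(c,open(f'pics/{n}_{tag}.pkl','wb'))
    cv2.imwrite(f'pics/{n}_{tag}.png',c['color'][:,:,::-1]); return c
def load(n,tag): return pickle.load(open(f'pics/{n}_{tag}.pkl','rb'))
def ray(c,u,v):
    E=np.array(c['extrinsics']); d=E[:3,:3]@np.array([(u-c['cx'])/c['fx'],(v-c['cy'])/c['fy'],1]); return E[:3,3],d/np.linalg.norm(d)
def onz(c,u,v,z):
    o,d=ray(c,u,v); return o+d*(z-o[2])/d[2]
def proj(c,p):
    E=np.array(c['extrinsics']); q=E[:3,:3].T@(np.array(p)-E[:3,3]); return np.array([c['fx']*q[0]/q[2]+c['cx'],c['fy']*q[1]/q[2]+c['cy']])
E
python3 - <<'E'
from h import *
for n in ['scene','side','wrist']:
    c=snap(n,'a'); print(n,c['fx'],np.round(c['extrinsics'],3).tolist())
s=r.read_state(); print(s['time'],s['ee_pos'],s['eef_rot'],s['ft_force'],s['width'])
E
```

```text
scene 429.1767161824426 [[0.792, 0.48, -0.377, 1.097], [0.61, -0.628, 0.483, -0.642], [-0.004, -0.613, -0.79, 1.064], [0.0, 0.0, 0.0, 1.0]]
side 355.4962778015592 [[-0.948, -0.163, 0.273, 0.325], [-0.318, 0.495, -0.809, 0.76], [-0.003, -0.853, -0.521, 0.597], [0.0, 0.0, 0.0, 1.0]]
wrist 320.67482731711556 [[1.0, -0.0, -0.002, 0.624], [-0.001, -0.963, -0.269, 0.071], [-0.002, 0.269, -0.963, 0.384], [0.0, 0.0, 0.0, 1.0]]
0.15 [ 6.24722660e-01 -1.68768957e-05  2.32946798e-01] [-0.49970974 -0.50025418  0.50028404 -0.49975174] [-0.45382346  0.44159855  0.021061  ] 0.08706997337758841
```

View pics/scene_a.png

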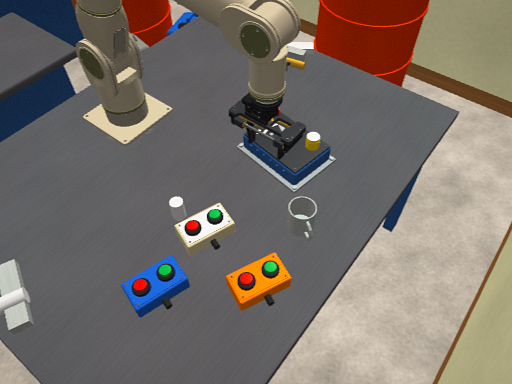

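View pics/side_a.png

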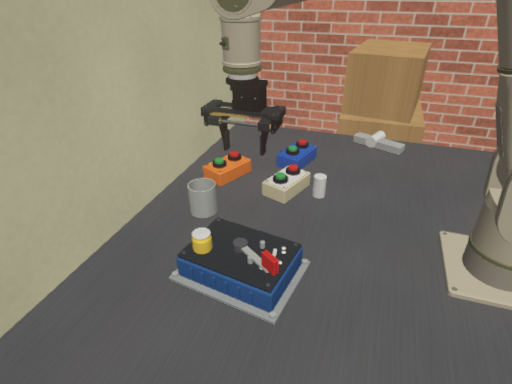

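View pics/wrist_a.png

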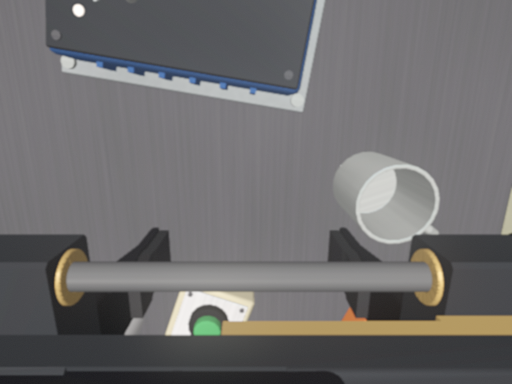

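Button-station candidates in the scene view are cream (205,227), blue (155,286) and orange (258,280). I choose cream, whose green button is at (214,215). The lever's red plate is at side (270,262). The red stop buttons and the drums are not it.

```bash
python3 - <<'E'
from h import *
a=load('side','a')['color'][210:310,160:320,::-1]; b=load('scene','a')['color'][195:255,165:245,::-1]
cv2.imwrite('pics/crop1.png',cv2.resize(a,(800,500),interpolation=cv2.INTER_CUBIC))
cv2.imwrite('pics/crop2.png',cv2.resize(b,(640,480),interpolation=cv2.INTER_CUBIC))
for n in ['scene','side']:
    c=load(n,'a'); hsv=cv2.cvtColor(c['color'],cv2.COLOR_RGB2HSV)
    for nm,m in dict(green=cv2.inRange(hsv,(50,120,60),(80,255,255)),red=cv2.inRange(hsv,(0,180,90),(4,255,255))|cv2.inRange(hsv,(176,180,90),(180,255,255)),yellow=cv2.inRange(hsv,(22,150,120),(32,255,255))).items():
        k,l,st,ce=cv2.connectedComponentsWithStats(m)
        for i in range(1,k):
            if 25<st[i,4]<3000: print(n,nm,st[i].tolist(),ce[i].round(1),onz(c,*ce[i],{'green':.065,'red':.065,'yellow':.09}[nm]).round(3))
E
```

```text
scene green [209, 209, 12, 11, 107] [214.3 214.2] [ 0.575 -0.174  0.065]
scene green [264, 261, 13, 13, 136] [270.1 266.9] [ 0.799 -0.211  0.065]
scene green [158, 264, 14, 13, 138] [164.6 270.1] [ 0.589 -0.384  0.065]
scene red [186, 220, 13, 12, 107] [192.1 225.5] [ 0.551 -0.24   0.065]
scene red [240, 273, 13, 13, 135] [245.9 278.9] [ 0.77  -0.275  0.065]
scene red [133, 279, 14, 13, 140] [139.8 285. ] [ 0.569 -0.451  0.065]
scene yellow [306, 138, 14, 13, 111] [311.7 144.5] [0.656 0.199 0.09 ]
side green [289, 146, 8, 5, 34] [292.3 147.9] [ 0.591 -0.392  0.065]
side green [215, 158, 8, 5, 29] [218.8 160.1] [ 0.803 -0.219  0.065]
side green [276, 173, 9, 7, 46] [280.1 175.6] [ 0.576 -0.179  0.065]
side red [262, 250, 16, 26, 273] [269.6 262.2] [0.492 0.205 0.065]
side yellow [192, 235, 20, 19, 262] [202.  245.3] [0.641 0.226 0.09 ]
```

View pics/crop1.png

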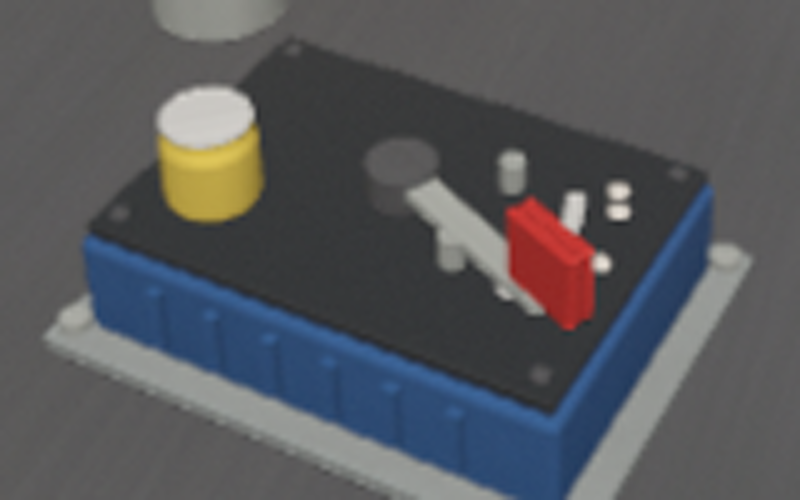

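View pics/crop2.png

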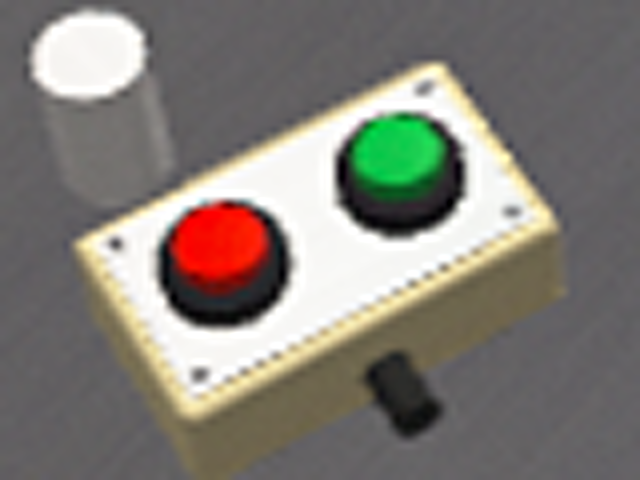

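Side crop: hub top at (402,160), plate top edge from about (519,204) to (582,263), single dot (600,262), double dots (618,200), cover screws at the four corners. Everything matches the description: the lever is at its start on the +y side. Scene crop: cream box with green button at (398,145) and red at (220,240), offcut to the left.

```bash
python3 - <<'E'
from h import *
c=load('side','a'); f=lambda u,v,z: onz(c,160+(u+.5)/5-.5,210+(v+.5)/5-.5,z)
S=[f(293,48,.07),f(120,213,.07),f(541,374,.07),f(679,172,.07)]
for s in S: print(s.round(4))
print('sides',[np.linalg.norm(S[i]-S[(i+1)%4]).round(4) for i in range(4)],'centre',np.mean(S,0).round(4))
xa=(S[0]+S[1]-S[2]-S[3]); yaw=np.degrees(np.arctan2(xa[1],xa[0])); ya=S[1]+S[2]-S[0]-S[3]; print('yaw',yaw,np.degrees(np.arctan2(ya[1],ya[0]))-90)
hub=f(402,160,.091); print('hub',hub.round(4))
P=[f(*p,.123) for p in [(508,208),(530,200),(594,258),(570,268)]]
for p in P: print('plate',p.round(4))
m=np.mean(P,0); d=m-hub; print('mid',m.round(4),np.hypot(*d[:2]),'ang',np.degrees(np.arctan2(d[1],d[0])))
for n,p in dict(two1=(618,190),two2=(618,212),one=(600,262),post1=(513,158),post2=(451,233)).items(): 
    z=.086 if 'post' in n else .07
    q=f(*p,z)-hub; print(n,np.hypot(*q[:2]).round(4),np.degrees(np.arctan2(q[1],q[0])))
w=load('wrist','a')
s=load('scene','a'); g=lambda u,v,z: onz(s,165+(u+.5)/8-.5,195+(v+.5)/8-.5,z)
print('box corners',[g(*p,.052).round(4).tolist() for p in [(82,245),(437,65),(555,225),(190,410)]])
print('screws',[g(*p,.052).round(4).tolist() for p in [(116,243),(424,88),(512,211),(200,374)]])
# triangulate green button
def tri(c1,p1,c2,p2):
    o1,d1=ray(c1,*p1);o2,d2=ray(c2,*p2); t=np.linalg.lstsq(np.c_[d1,-d2],o2-o1,rcond=None)[0]; a=o1+t[0]*d1;b=o2+t[1]*d2; return ((a+b)/2).round(4),np.linalg.norm(a-b).round(4)
print('green tri',tri(s,(214.3,214.2),c,(280.1,175.6)), 'top',[g(398,140,z).round(4) for z in (.065,.07,.075)])
print('offcut',g(88,52,.07).round(4)); print('mug',onz(s,302,207,.09).round(3)); print('tin',f(207,117,.115).round(4))
E
```

```text
[0.6605 0.0999 0.07  ]
[0.6819 0.2393 0.07  ]
[0.4745 0.2726 0.07  ]
[0.4518 0.1334 0.07  ]
sides [np.float64(0.1411), np.float64(0.2101), np.float64(0.141), np.float64(0.2113)] centre [0.5672 0.1863 0.07  ]
yaw -9.122702894997914 -8.98559336255883
hub [0.5658 0.189  0.091 ]
plate [0.4991 0.2399 0.123 ]
plate [0.4922 0.2325 0.123 ]
plate [0.4581 0.2573 0.123 ]
plate [0.4654 0.2656 0.123 ]
mid [0.4787 0.2488 0.123 ] 0.10566443826387419 ang 145.5281354376594
two1 0.0971 -159.1297188529474
two2 0.0968 -168.01439199416606
one 0.0969 171.93293438222062
post1 0.05 -153.0760965504332
post2 0.0483 136.6434950913476
box corners [[0.5048, -0.2636, 0.052], [0.5526, -0.1285, 0.052], [0.6313, -0.1561, 0.052], [0.5808, -0.2893, 0.052]]
screws [[0.5137, -0.2558, 0.052], [0.5556, -0.1392, 0.052], [0.6154, -0.1608, 0.052], [0.5738, -0.2769, 0.052]]
green tri (array([ 0.5757, -0.175 ,  0.067 ]), np.float64(0.0006)) top [array([ 0.5701, -0.1684,  0.065 ]), array([ 0.5728, -0.1708,  0.07  ]), array([ 0.5754, -0.1732,  0.075 ])]
offcut [ 0.4588 -0.2096  0.07  ]
mug [ 0.766 -0.019  0.09 ]
tin [0.6463 0.2154 0.115 ]
```

Measurements agree with the description. The screw rectangle is centred on the gearbox with yaw -9°, the lever sits at 146° with a radius of 105.7 mm (105 given), and the posts are at 50 mm. The green button triangulates to (0.576,-0.175,0.067). Next: close the gripper and go to the outer side of the plate, above it.

Request:
drive_tool(
  moves="-0.016 0.034 0 -4.2 1; -0.016 0.034 0 -4.2 1; -0.016 0.034 0 -4.2 1; -0.016 0.034 0 -4.2 1; -0.016 0.034 0 -4.2 1; -0.016 0.034 0 -4.2 1; -0.016 0.034 0 -4.2 1; -0.015 0.037 0 -4.2 1; 0 0 -0.03 0 1; 0 0 -0.03 0 1; 0 0 0 0 1; 0 0 0 0 1",
  newtons=20,
)

```text
time: 1.65
ee_pos: [0.4985, 0.2752, 0.1747]
eef_rot: [0.624, 0.334, -0.623, 0.334]
ft_force: [-0.6, -0.2, 0.2]
width: 0.0004
```

```bash
python3 - <<'E'
from h import *
c=snap('side','b'); s=r.read_state(); print(s['time'],s['ee_pos'],s['ft_force'],s['width'])
from scipy.spatial.transform import Rotation as R
print(R.from_quat(s['eef_rot']).as_matrix().round(3))
E
```

```text
1.7 [0.49868586 0.27530952 0.17507512] [-1.08675002  1.11000869 -0.44435248] 0.0008808773571602529
[[ 0.002  0.833 -0.554]
 [ 0.001 -0.554 -0.833]
 [-1.     0.001 -0.002]]
```

View pics/side_b.png

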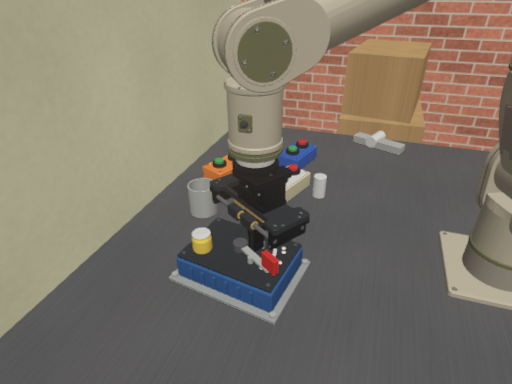

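```bash
python3 - <<'E'
from h import *
c=load('side','b')
for p in [(.4987,.2753,.175),(.4987,.2753,.164),(.4987,.2753,.095),(.4785,.246,.123),(.624,0,.233)]: print(p,proj(c,p).round(1))
a=c['color'][160:310,160:360,::-1]
cv2.imwrite('pics/crop3.png',cv2.resize(a,(800,600),interpolation=cv2.INTER_CUBIC))
c=snap('scene','b'); 
for p in [(.4987,.2753,.175),(.4987,.2753,.164),(.4785,.246,.123)]: print(p,proj(c,p).round(1))
a=c['color'][50:200,180:380,::-1]
cv2.imwrite('pics/crop4.png',cv2.resize(a,(800,600),interpolation=cv2.INTER_CUBIC))
E
```

```text
(0.4987, 0.2753, 0.175) [255.3 241.7]
(0.4987, 0.2753, 0.164) [255.4 246.3]
(0.4987, 0.2753, 0.095) [255.8 273.4]
(0.4785, 0.246, 0.123) [270.1 255.3]
(0.624, 0, 0.233) [243.9 146.4]
(0.4987, 0.2753, 0.175) [286.2  90.6]
(0.4987, 0.2753, 0.164) [286.   93.3]
(0.4785, 0.246, 0.123) [275.2 105.4]
```

View pics/crop3.png

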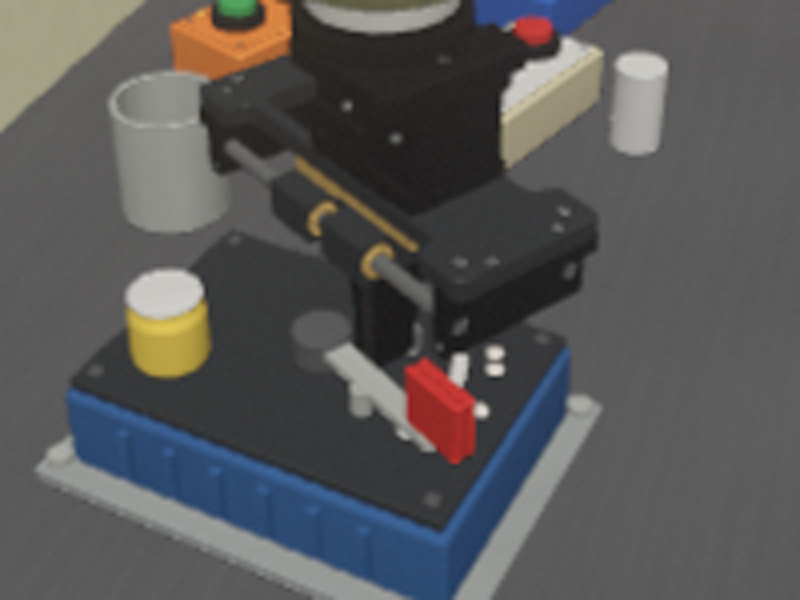

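View pics/crop4.png

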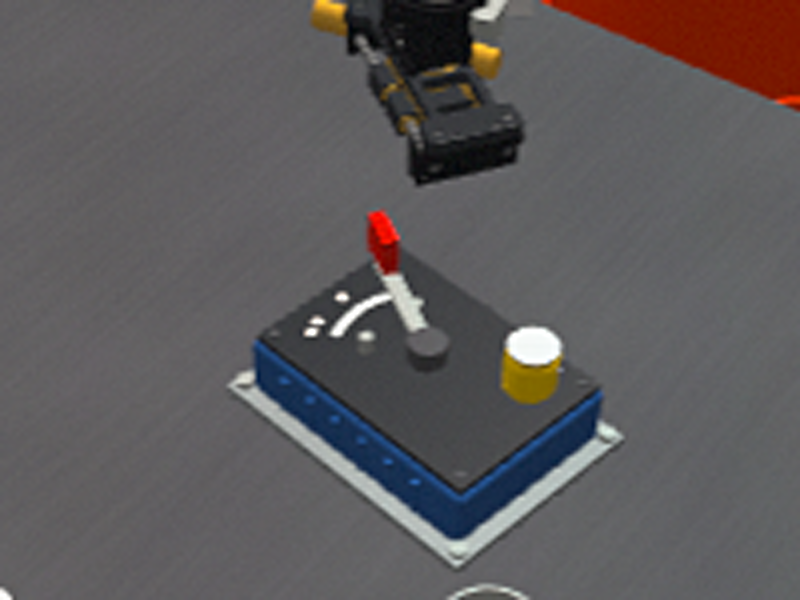

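Side crop: the closed fingertips (388,350) match the projected TCP, and they hang behind the plate's outer face with nothing beneath them. Now compute the arc waypoints.

```bash
python3 - <<'E'
import numpy as np
piv=np.array([.566,.188])
def tp(q,d): 
    t=np.radians(171)+q-.43; return piv+.105*np.array([np.cos(t),np.sin(t)])+d*np.array([np.sin(t),-np.cos(t)])
prev=None
for q,d in [(0,.035)]+[(q,.0165) for q in np.arange(0,.87,.0717)]:
    p=tp(q,d); print(round(q,3),p.round(4),None if prev is None else (p-prev).round(4), 'twist',round(np.degrees(q)-33.6,1)); prev=p
E
```

```text
0 [0.498  0.2753] None twist -33.6
0.0 [0.4877 0.2599] [-0.0102 -0.0154] twist -33.6
0.072 [0.4828 0.2541] [-0.0049 -0.0058] twist -29.5
0.143 [0.4782 0.248 ] [-0.0045 -0.0061] twist -25.4
0.215 [0.4742 0.2415] [-0.0041 -0.0064] twist -21.3
0.287 [0.4706 0.2348] [-0.0036 -0.0067] twist -17.2
0.358 [0.4675 0.2279] [-0.0031 -0.007 ] twist -13.1
0.43 [0.4649 0.2207] [-0.0026 -0.0072] twist -9.0
0.502 [0.4628 0.2134] [-0.0021 -0.0073] twist -4.8
0.574 [0.4612 0.2059] [-0.0016 -0.0075] twist -0.7
0.645 [0.4602 0.1984] [-0.001  -0.0076] twist 3.4
0.717 [0.4597 0.1908] [-0.0005 -0.0076] twist 7.5
0.789 [0.4598 0.1831] [ 0.0001 -0.0076] twist 11.6
0.86 [0.4604 0.1755] [ 0.0006 -0.0076] twist 15.7
```

Request:
drive_tool(
  moves="0 0 -0.023 0 1; 0 0 -0.023 0 1; 0 0 -0.023 0 1; 0 0 0 0 1; 0 0 0 0 1",
)

```text
time: 2.38
ee_pos: [0.4988, 0.2754, 0.1061]
eef_rot: [0.624, 0.334, -0.623, 0.334]
ft_force: [-0.0, -0.2, 0.2]
width: 0.0005
```

Request:
drive_tool(
  moves="-0.0025 -0.004 0 0 1; -0.0025 -0.004 0 0 1; -0.0025 -0.004 0 0 1; -0.0025 -0.0035 0 0 1; -0.0025 -0.003 0 2 1; -0.0025 -0.003 0 2 1; -0.0025 -0.003 0 2 1; -0.002 -0.003 0 2 1; -0.002 -0.003 0 2 1; -0.002 -0.003 0 2 1; 0 0 0 0 1",
)

```text
time: 3.75
ee_pos: [0.4742, 0.2409, 0.1045]
eef_rot: [-0.584, -0.397, 0.585, -0.398]
ft_force: [-0.1, 0.1, -0.4]
width: 0.0006
```

```bash
python3 - <<'E'
from h import *
c=snap('side','d'); s=r.read_state(); print(s['time'],s['ee_pos'],s['ft_force'],s['width'])
a=c['color'][160:310,160:360,::-1]
cv2.imwrite('pics/crop5.png',cv2.resize(a,(800,600),interpolation=cv2.INTER_CUBIC))
E
```

```text
3.8 [0.47431954 0.24117343 0.10452498] [-0.37157745 -0.01822126  0.6408404 ] 0.00037485469177764107
```

View pics/crop5.png

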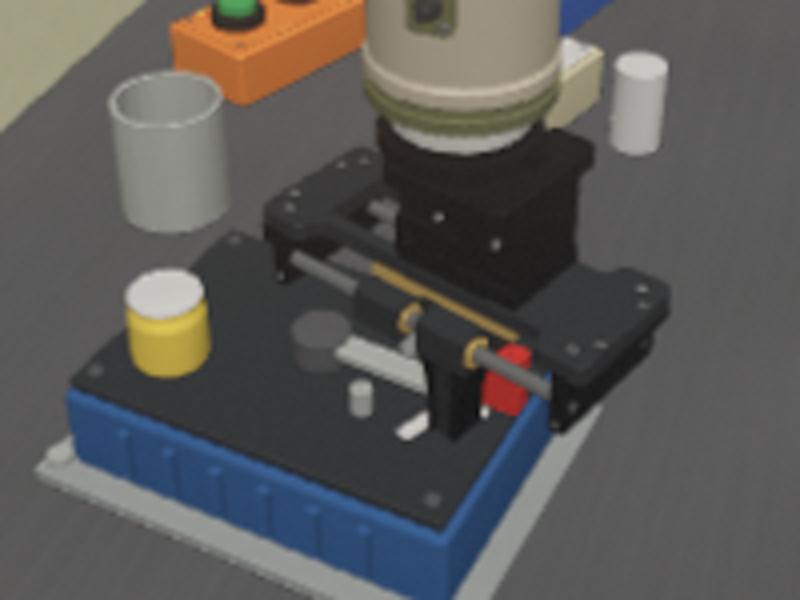

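The lever has left the start stop and is at about first speed; the fingers now stand on its outer side. Continue along the arc.

Request:
drive_tool(
  moves="-0.002 -0.0035 0 2 1; -0.0015 -0.0035 0 2 1; -0.0015 -0.0035 0 2 1; -0.0015 -0.0035 0 2 1; -0.0015 -0.0035 0 2 1; -0.001 -0.0035 0 2 1; -0.001 -0.0035 0 2 1; -0.001 -0.0035 0 2 1; -0.001 -0.0035 0 2 1; -0.001 -0.0035 0 2 1",
)

```text
time: 5.05
ee_pos: [0.4617, 0.2078, 0.1047]
eef_rot: [0.507, 0.494, -0.506, 0.493]
ft_force: [3.3, 4.1, -2.6]
width: 0.0003
```

Request:
drive_tool(
  moves="-0.0005 -0.0035 0 2 1; -0.0005 -0.0035 0 2 1; -0.0005 -0.0035 0 2 1; 0 -0.0035 0 2 1; 0 -0.0035 0 2 1; 0 -0.0035 0 2 1; 0 0 0 0 1",
)

```text
time: 5.92
ee_pos: [0.46, 0.1853, 0.1045]
eef_rot: [0.453, 0.543, -0.453, 0.543]
ft_force: [0.0, -0.4, 0.8]
width: 0.0003
```

```bash
python3 - <<'E'
from h import *
c=snap('side','e'); s=r.read_state(); print(s['time'],s['ee_pos'],s['ft_force'],s['width'])
a=c['color'][160:310,160:360,::-1]
cv2.imwrite('pics/crop6.png',cv2.resize(a,(800,600),interpolation=cv2.INTER_CUBIC))
E
```

```text
5.975 [0.4599956  0.18553228 0.10456555] [ 1.00081546  0.32238655 -0.04163211] 0.0004361637499754419
```

View pics/crop6.png

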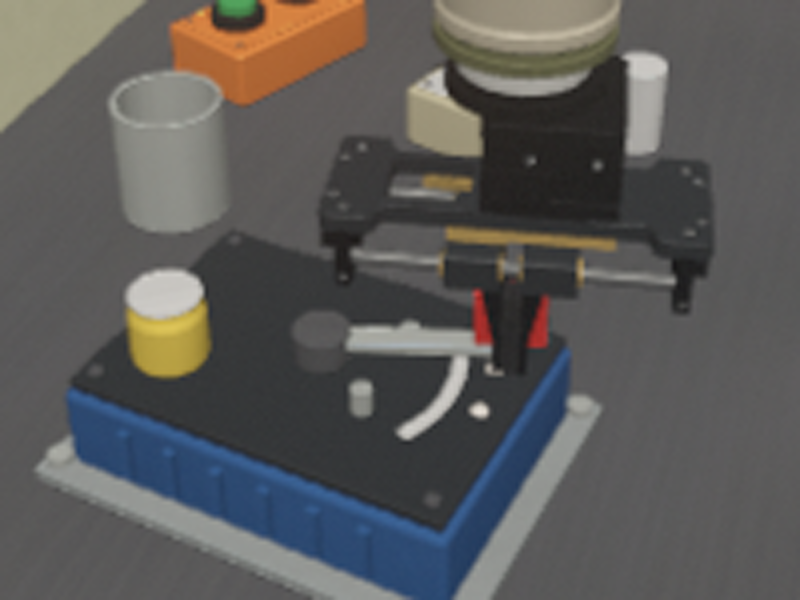

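The plate has swung past the humps and now covers the two-dot mark, and the contact force has dropped. Creep on to confirm the stop by force.

Request:
drive_tool(
  moves="0 -0.002 0 1 1; 0 -0.002 0 1 1; 0 -0.002 0 0.5 1; 0 -0.0015 0 0.5 1; 0 0 0 0 1",
)

```text
time: 6.6
ee_pos: [0.46, 0.1779, 0.1046]
eef_rot: [0.438, 0.555, -0.438, 0.555]
ft_force: [0.0, -0.1, -0.1]
width: 0.0002
```

Request:
drive_tool(
  moves="0 -0.0015 0 0 1; 0 -0.001 0 0 1; 0 0 0 0 1",
)

```text
time: 6.98
ee_pos: [0.46, 0.177, 0.1047]
eef_rot: [0.439, 0.555, -0.437, 0.555]
ft_force: [0.6, 5.8, -2.2]
width: 0.0003
```

Request:
drive_tool(
  moves="0 -0.001 0 0 1; 0 0 0 0 1",
)

```text
time: 7.22
ee_pos: [0.46, 0.1769, 0.1047]
eef_rot: [0.439, 0.556, -0.437, 0.555]
ft_force: [2.0, 9.6, -4.5]
width: 0.0007
```

At the rigid stop: force rises 4 N with no motion. Back off and lift.

Request:
drive_tool(
  moves="0 0.008 0 0 1; 0 0.01 0 0 1; 0 0.01 0 0 1; 0 0 0.03 0 1; 0 0 0.04 0 1; 0 0 0.04 0 1; 0 0 0 0 1; 0.023 -0.05 0 -2.5 1; 0.023 -0.05 0 -2.5 1; 0.023 -0.05 0 -2.5 1; 0.023 -0.05 0 -2.5 1; 0.012 -0.05 0 -2.5 1; 0.012 -0.05 0 -2.5 1; 0 -0.04 0 -2.5 1; 0 0 0 0 1; 0 0 0 0 1",
)

```text
time: 9.22
ee_pos: [0.5759, -0.1364, 0.2136]
eef_rot: [-0.517, -0.483, 0.517, -0.482]
ft_force: [0.4, 0.1, -0.8]
width: 0.0002
```

```bash
python3 - <<'E'
from h import *
c=snap('side','f'); s=r.read_state(); print(s['time'],s['ee_pos'],s['ft_force'],s['width'])
a=c['color'][160:310,160:360,::-1]
cv2.imwrite('pics/crop7.png',cv2.resize(a,(800,600),interpolation=cv2.INTER_CUBIC))
g=snap('scene','f'); a=g['color'][130:280,130:330,::-1]
cv2.imwrite('pics/crop8.png',cv2.resize(a,(800,600),interpolation=cv2.INTER_CUBIC))
E
```

```text
9.275 [ 0.576032   -0.13590254  0.21389783] [-0.33042997  0.50961389  0.90473259] 0.0006771830634086451
```

View pics/crop7.png

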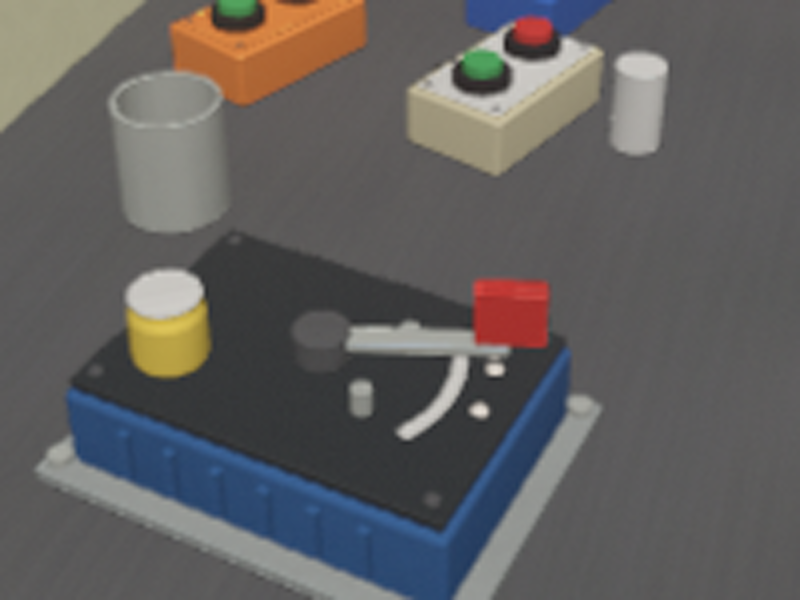

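View pics/crop8.png

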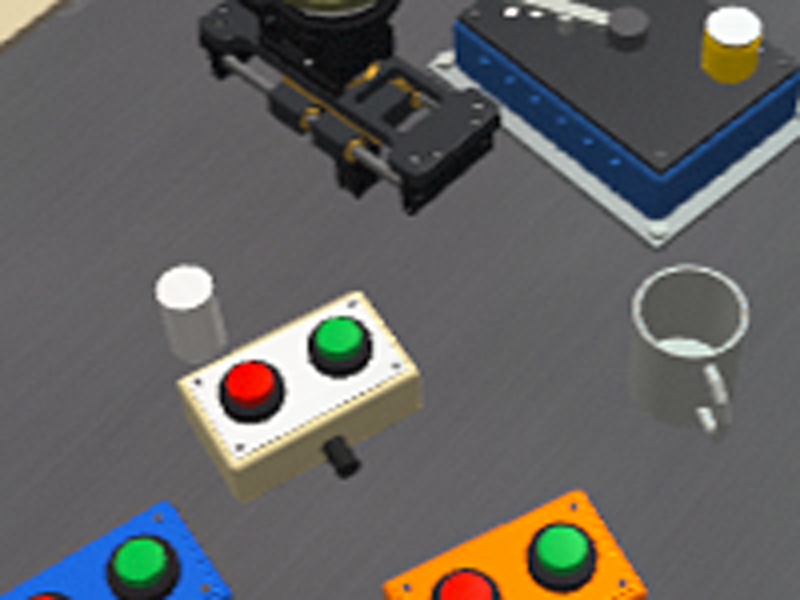

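Side crop: the plate (511,312) now stands over the two-dot mark, with one dot and the arc behind it; tin, mug and offcut unchanged. I check the angle numerically while moving above the green button.

```bash
python3 - <<'E'
from h import *
c=load('side','f'); f=lambda u,v,z: onz(c,160+(u+.5)/4-.5,160+(v+.5)/4-.5,z)
p=f(511,285,.123); h=f(322,322,.091); d=p-h; print(p,h,np.hypot(*d[:2]),np.degrees(np.arctan2(d[1],d[0]))%360, 'expect 195.6 at stop, 171 at first')
s=load('scene','f')
m=[]
for n,cc in (('s',s),('d',c)):
    hsv=cv2.cvtColor(cc['color'],cv2.COLOR_RGB2HSV); M=cv2.inRange(hsv,(50,120,60),(80,255,255)); k,l,st,ce=cv2.connectedComponentsWithStats(M)
    for i in range(1,k):
        q=onz(cc,*ce[i],.067)
        if st[i,4]>25 and np.hypot(q[0]-.576,q[1]+.175)<.03: print(n,st[i].tolist(),ce[i],q.round(4)); m.append((ray(cc,*ce[i])))
(o1,d1),(o2,d2)=m; t=np.linalg.lstsq(np.c_[d1,-d2],o2-o1,rcond=None)[0]; print(o1+t[0]*d1,o2+t[1]*d2)
E
```

```text
[0.46610378 0.15891049 0.123     ] [0.56739737 0.18411897 0.091     ] 0.10438322463879904 193.9750537790142 expect 195.6 at stop, 171 at first
s [209, 209, 12, 11, 107] [214.3364486  214.23364486] [ 0.5762 -0.175   0.067 ]
d [276, 173, 9, 6, 44] [280.  175.5] [ 0.5759 -0.1758  0.067 ]
[ 0.57623777 -0.17504752  0.067157  ] [ 0.57577468 -0.17525384  0.06730234]
```

Request:
drive_tool(
  moves="0 -0.02 -0.03 0 1; 0 -0.019 -0.04 0 1; 0 0 -0.04 0 1; 0 0 0 0 1; 0 0 0 0 1",
)

```text
time: 9.95
ee_pos: [0.5771, -0.1757, 0.1063]
eef_rot: [0.518, 0.482, -0.517, 0.483]
ft_force: [-0.2, 0.4, 0.9]
width: 0.0004
```

```bash
python3 - <<'E'
from h import *
s=r.read_state(); print(s['time'],s['ee_pos'],s['ft_force'])
ims=[]
for n,(y,x) in dict(side=(130,230),scene=(170,160)).items():
    c=snap(n,'g'); p=s['ee_pos'].copy(); p[2]-=.011; print(n,proj(c,p)-[x,y]); ims.append(cv2.resize(c['color'][y:y+80,x:x+100,::-1],(400,320),interpolation=cv2.INTER_CUBIC))
cv2.imwrite('pics/g.png',np.hstack(ims))
E
```

```text
9.95 [ 0.57710511 -0.17565163  0.10629663] [-0.16799632  0.43987186  0.86492485]
side [49.85074612 37.33798812]
scene [53.56565735 38.74497098]
```

View pics/g.png

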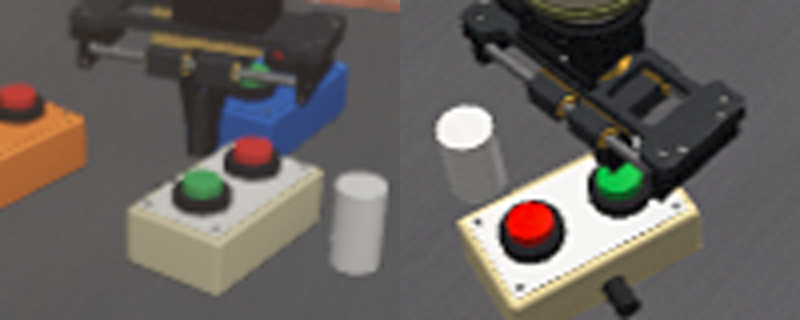

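The fingers hang above the green button (side pane 200,150; scene pane 615,165), clear of the red one. Descend to just above it, then step down watching the force.

Request:
drive_tool(
  moves="-0.001 0 -0.008 0 1; 0 0 -0.008 0 1; 0 0 -0.005 0 1; 0 0 -0.002 0 1; 0 0 -0.002 0 1; 0 0 0 0 1",
)

```text
time: 10.8
ee_pos: [0.5748, -0.1764, 0.0797]
eef_rot: [-0.518, -0.482, 0.518, -0.482]
ft_force: [-3.6, 1.0, 4.1]
width: 0.0005
```

Request:
drive_tool(
  moves="0 0 -0.002 0 1; 0 0 -0.002 0 1; 0 0 0 0 1",
)

```text
time: 11.18
ee_pos: [0.5751, -0.1765, 0.0789]
eef_rot: [0.518, 0.482, -0.517, 0.482]
ft_force: [-15.9, 5.9, 34.3]
width: 0.0004
```

```bash
python3 - <<'E'
from h import *
s=r.read_state(); print(s['time'],s['ee_pos'],s['ft_force'],s['torque'])
ims=[]
for n,(y,x) in dict(side=(140,240),scene=(190,180)).items():
    c=snap(n,'h'); ims.append(cv2.resize(c['color'][y:y+60,x:x+60,::-1],(400,400),interpolation=cv2.INTER_CUBIC))
    a=load(n,'f'); ims.append(cv2.resize(a['color'][y:y+60,x:x+60,::-1],(400,400),interpolation=cv2.INTER_CUBIC))
cv2.imwrite('pics/h.png',cv2.resize(np.vstack([np.hstack(ims[:2]),np.hstack(ims[2:])]),(600,600)))
E
```

```text
11.175 [ 0.57509962 -0.17651427  0.07893531] [-15.90120995   5.89781821  34.25340226] [ 1.1026506   3.87327201 -0.01857763]
```

View pics/h.png

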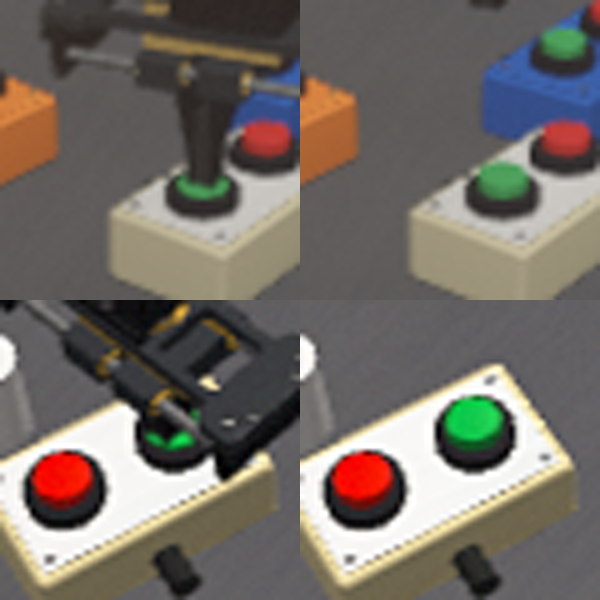

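The button is visibly sunk almost to its black housing while the red one stays up, at 34 N. I release in small steps to read the travel from the force curve.

Request:
drive_tool(
  moves="0 0 0.002 0 1; 0 0 0.002 0 1; 0 0 0 0 1",
)

```text
time: 11.65
ee_pos: [0.5751, -0.1765, 0.0799]
eef_rot: [0.518, 0.482, -0.517, 0.482]
ft_force: [-2.6, 1.6, 4.1]
width: 0.0004
```

Request:
drive_tool(
  moves="0 0 0.002 0 1; 0 0 0 0 1",
)

```text
time: 11.9
ee_pos: [0.5752, -0.1765, 0.0816]
eef_rot: [0.518, 0.482, -0.517, 0.482]
ft_force: [-1.1, 0.8, 2.6]
width: 0.0004
```

Request:
drive_tool(
  moves="0 0 0.002 0 1; 0 0 0 0 1",
)

```text
time: 12.15
ee_pos: [0.5752, -0.1765, 0.0837]
eef_rot: [0.518, 0.482, -0.517, 0.482]
ft_force: [-0.3, 0.4, 2.6]
width: 0.0005
```

Request:
drive_tool(
  moves="0 0 0.003 0 1; 0 0 0 0 1",
)

```text
time: 12.4
ee_pos: [0.575, -0.1765, 0.0866]
eef_rot: [0.518, 0.482, -0.518, 0.482]
ft_force: [-0.4, -0.2, -0.5]
width: 0.0005
```

Request:
drive_tool(
  moves="0 0 0.02 0 1; 0 0 0.04 0 1; 0 0 0.04 0 1; 0 0.05 0.03 0 1; 0 0.05 0 0 1; 0 0.05 0 0 1; 0 0 0 0 1; 0 0 0 0 1",
)

```text
time: 13.4
ee_pos: [0.5749, -0.0272, 0.2164]
eef_rot: [-0.517, -0.482, 0.518, -0.482]
ft_force: [-1.3, -1.1, 0.1]
width: 0.0003
```

The spring held contact from TCP z of about 0.085 down to 0.079, then became rigid. That is the full 6 mm. Final look.

```bash
python3 - <<'E'
from h import *
ims=[]
for n in ('side','scene'):
    c=snap(n,'z'); a=load(n,'f')
    y,x=dict(side=(140,160),scene=(120,150))[n]
    ims.append(cv2.resize(c['color'][y:y+165,x:x+200,::-1],(400,330),interpolation=cv2.INTER_CUBIC))
    hsv=[cv2.inRange(cv2.cvtColor(k['color'],cv2.COLOR_RGB2HSV),(50,120,60),(80,255,255)) for k in (a,c)]
    for h in hsv:
        k,l,st,ce=cv2.connectedComponentsWithStats(h); print(n,[(st[i].tolist()) for i in range(1,k) if st[i,4]>25])
cv2.imwrite('pics/z.png',np.hstack(ims)); print(r.read_state()['time'])
E
```

```text
side [[289, 146, 8, 5, 36], [215, 158, 8, 5, 28], [276, 173, 9, 6, 44]]
side [[289, 146, 8, 5, 36], [215, 158, 8, 5, 29], [276, 173, 9, 6, 45]]
scene [[209, 209, 12, 11, 107], [264, 261, 13, 13, 135], [158, 264, 14, 13, 137]]
scene [[209, 209, 12, 11, 107], [264, 261, 13, 13, 136], [158, 264, 14, 13, 136]]
13.5
```

View pics/z.png

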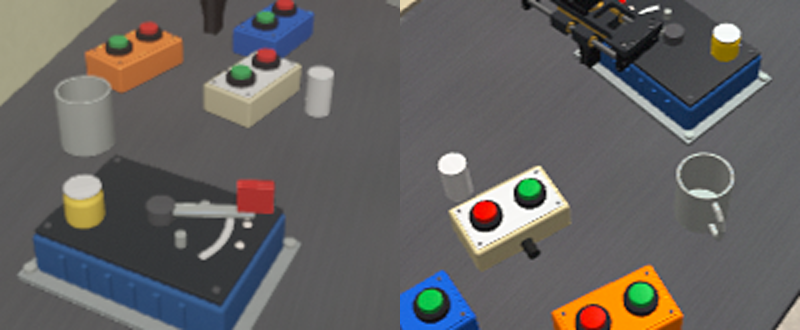

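The lever is still at the far stop (side pane 255,195), the green button is back up (240,73; same mask as before), and the tin, offcut and mug are in place. The tool touches nothing.

```bash
python3 -c "
from bench import ticket
print(ticket.close_job())"
```

```text
the job is handed in; nothing more can be done
None
```

The saw is in second speed and the green start button was pressed fully down and released. I handed the job in at about 13.5 s.

- **Lever:** I pushed the red plate with closed fingers past the first-speed click to the rigid far stop. At the end the force rose from 5.8 to 9.6 N with almost no further motion. The lever angle measured by camera was 194°, against 195.6° expected at the stop, which is within measuring error. The last picture shows it still there.
- **Start button:** It gave way over about 6 mm and then went rigid. The press peaked at about 34 N at the fingertips, more than the 5 N needed because I stepped slightly past the bottom, but under the 40 N limit. The button came back up, and its outline in both cameras matches the one before the press.
- **Everything else:** I did not touch the red stop button. By eye in the last pictures, the tin, offcut and mug stand where they were. The arm ended clear of everything.
- **Disagreement:** My camera estimate of the green button's height (67 mm) was lower than the contact height (about 74 mm), because the colour mask included the button's side. I relied on the contact force instead.

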